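# Roll the turned blank to the line and pin it

### The job

Roll the round wooden blank along the roll-way with a light push, without gripping or lifting it, so that it comes to rest squarely over the red line. Then press the red cap of the blue hold-down until its rubber pad bears firmly on the blank and keeps it pinned there by itself, but do not bruise the blank: push and press gently, feeling for the contact. Leave the other things on the bench alone.

Things in the scene. Friction and masses are not known exactly. Their poses are not given: they have to be found in the camera images.
- rollway: fixed wooden board 250 (x) by 460 (y) by 12 mm with a black rubber bed; y is the rolling direction towards the red line, x points across to the steel bar. Origin on the bench (z = 0) under the bed's middle; bed surface 12 mm up. Bed 164 mm wide between dark battens 12 mm wide, tops 26 mm up; 10 mm high end beads at y = -224 and 224 mm
- line (a point): middle of the red line across the bed, on the bed's surface; lies at x = 0, y = 60 mm on the roll-way, axes as the roll-way's. The line is 5 mm wide, runs along x and is also painted over both battens
- blank: loose lacquered wooden cylinder with three thin dark stripes, 160 mm long, about 90 mm in diameter (hand-turned, may be 2 mm off), 0.5 to 0.85 kg, lying across the bed, 2 mm play each side, on the -y side of the line. Origin at its centre, x along its length; y, z turn as it rolls. Slight rolling resistance: let go at 50 mm/s it runs on some 10 mm
- holddown: blue arm that slides down the steel bar, with a black rubber pad, 30 mm in diameter, under its end; origin mid lower face of the pad, z up, 120 to 140 mm above the bench at the start, 80 mm at the lowest. It stands at x = 45, y = 60 mm of the roll-way, over the line; the blank rolls in beneath it. The arm, 22 mm wide, runs from the pad to the bar; all of it lies beyond x = 26 mm
- bar_top (a point): top of the upright steel bar, 10 x 24 mm, 197 mm above the bench, at x = 121, y = 60 mm of the roll-way
- press_cap (a point): middle of the top of the red press cap, a disc 38 mm in diameter on the arm right over the pad, 41 mm above the pad's face. About 5 to 6 N here moves the arm down; it stays where it is left. Once the pad bears on the blank the resistance rises steeply; up to about 10 N of what is pressed in remains as pinning force after letting go
- glue: loose white glue bottle, 60 mm across, 170 mm tall, origin under its centre; leave alone
- tape: loose roll of blue tape, 100 mm across, 25 mm high, origin under its centre; leave alone
- tin: loose steel tin, 74 mm across, 100 mm tall, origin under its centre; leave alone
- driver: loose red screwdriver lying on the bench; leave alone
- offcut: loose dark offcut of wood 100 x 45 x 40 mm; leave alone
- square: loose try square, wooden stock 110 mm, steel blade 150 mm; leave alone
Things that resemble listed ones, but are neither listed nor needed, are in the scene too. Leave any turquoise look-alike of the blank alone.

How it is judged:
By the outcome, as a careful person would: the job done as asked, in the order asked, and still so for the second after the job is handed in, with the robot touching nothing.
It also fails if it takes over 69 s, if anything falls off the work surface, if the arm or the gripper's body presses on something with over 40 N, if the wrist force passes 120 N, or if a joint passes its speed limit or range.

### The arm

A 6-joint arm with a two-finger parallel gripper is mounted at the origin on the work surface. World frame = base frame: x ahead of the robot, y to its left, z up, the work surface at z = 0. Lengths are in m, angles in rad, forces in N, time in s.
With the tool pointing down it reaches from about 0.25 to 0.725 m from the base axis. Payload 9.7 kg.
Tool frame: the origin (TCP) lies at the very end of the fingers, on their centre line; the grasp point (between the pads) lies 19 mm behind it; z points along the fingers, y is the direction in which the jaws open and shut (so a half turn about z gives the same grasp; the last joint's range is limited). The gripper opens to 85 mm and grips with 20 to 120 N. Pads are 22 mm wide; open, the fingers measure 114 mm over their backs; the gripper's body (76 mm by 85 mm) begins 54 mm behind the grasp point. The pads swing forward as they close: fully open they stand 13 mm farther back than shut.
Start: joints at [1.293, 0.087, 0.176, 1.66, 0, 1.571], TCP at [0.151, 0.529, 0.194] pointing down, gripper open.
Joint ranges: [-3.13, 3.13], [-0.85, 1.81], [-1.15, 1.24], [-2.2, 2.28], [-1.44, 1.52], [-3.14, 3.14]. Speed limits (rad/s): [2.22, 2.22, 2.57, 3.14, 3.14, 3.14].

### API

Orientations are given as a unit quaternion [w, x, y, z].
In Python, from station import readout, imaging, close_job gives the robot as it stands.
- The arm moves only by the tool arm_command, never from a script. Its argument "deltas" is a list of rows, each a list of 7 numbers: the turn, a rotation vector about the tool's x, y, z in degrees, then the shift along the tool's x, y, z in m, then the finger opening in m, from 0 to 0.0854. In form: [[rx, ry, rz, tx, ty, tz, fingers], ...]. A call has 1 to 10 rows; each row shifts and turns the pose as measured when the row begins, along the tool's axes as they then stand; what a row does not reach is not made up. A row lasts 1/8 s, in which the tool goes at most 62.5 mm and 10.7 degrees, less where a joint would pass 70% of its speed; a pose out of reach is approached as far as the arm can. A call is refused whole if a number of a shift passes 0.0625 or a number of a turn 10.7, either way. A call with a gripper value outside its range is refused whole. The fingers move at their own pace and stop on an object; "squeeze" is the grip in N (left out, the last holds). Time passes only in rows, so rows that do not move let the fingers close. It gives the time, the measured TCP pose, the force and the opening at its end, in the units of the state.
- readout.sense(): the state, without advancing time (a new reading comes with each control period).
- imaging.capture(name): name is "scene" or "top" or "wrist"; returns a dict with "img" (480x640x3 uint8, red, green, blue), "fx", "fy", "cx", "cy" (pixels), "camera_from_world" (4x4, takes a point from world to camera coordinates). Camera axes: x right, y down, z forward; pixel columns grow to the right and rows downward; lengths in m; the calibration is good to about 2 mm. A picture is of the moment at which its call begins. There is no depth.
- close_job(): hands the job in, once; it reports no verdict.
The state is a dict: "time_s": time; "qpos": joint angles; "qvel": joint speeds; "tau": joint torques, N m; "ee_pos": TCP position; "eef_rot": TCP orientation; "force": force on the tool from outside, world axes, zero at the start; "torque": the same for the moment, N m; "gripper_width": finger opening in m.
Only numpy, scipy, OpenCV 4.12 (cv2) and the standard library are available. Lean on these libraries where they do the work, as an engineer would, in place of code of your own. Each camera call takes 0.05 s, during which the arm holds its last target.

## Working session

There is one attempt and no reset: what is moved stays moved. The work goes in short steps, Python scripts to look and compute and a tool call to move; the robot and the scene stay as the last step left them, time stands still between calls to the robot, and variables do not carry over. Pictures are saved under pics/ and viewed, and the job is handed in when it is done.

Besides the shell and the picture viewer there is one more tool, called after ">>>" by a JSON object that holds its "op" and its "data", one argument or row to a line. arm_command: Moves the arm, as the interface text tells. Its arguments: {"type":"object","properties":{"deltas":{"type":"array"},"squeeze":{"type":"number"}},"required":["deltas"]}

```bash
ls; mkdir -p pics
python3 - <<'E'
from station import readout, imaging
import cv2,numpy as np
print(readout.sense())
for n in ("scene","top","wrist"):
    c=imaging.capture(n); cv2.imwrite(f"pics/{n}0.png",c["img"][:,:,::-1])
    print(n,c["fx"],c["fy"],c["cx"],c["cy"]); print(np.round(c["camera_from_world"],4).tolist())
E
```

```text
pics
{'time_s': 0.0, 'qpos': array([ 1.29305097e+00,  8.74500556e-02,  1.75095329e-01,  1.65980148e+00,
       -8.73022608e-06,  1.57078836e+00]), 'qvel': array([ 0.00057126,  0.00120596, -0.00172515, -0.0007801 , -0.00055997,
       -0.00123912]), 'tau': array([-1.34574457e-03, -5.20390177e+01,  4.64798355e+01,  1.63120916e-02,
       -1.97521663e-04, -1.11358338e-05]), 'ee_pos': array([0.15072547, 0.52863803, 0.1936687 ]), 'eef_rot': array([-8.98016116e-05,  1.38422758e-01,  9.90372999e-01, -6.73998897e-04]), 'force': array([ 0.20825135, -0.02543867,  0.64330148]), 'torque': array([ 0.01996987, -0.0103979 ,  0.03172375]), 'gripper_width': 0.08524953626135458}
scene 537.442721722865 537.442721722865 323.20210928504065 240.93048432566383
[[-0.5661, 0.8243, 0.0072, 0.2763], [0.5761, 0.4019, -0.7117, -0.2032], [-0.5896, -0.3988, -0.7024, 1.7933], [0.0, 0.0, 0.0, 1.0]]
top 450.58707141365267 450.58707141365267 332.5159012030822 236.25893247267126
[[-0.007, -1.0, -0.0036, 0.0045], [-0.9921, 0.0074, -0.1253, 0.5043], [0.1253, 0.0027, -0.9921, 1.2093], [0.0, 0.0, 0.0, 1.0]]
wrist 400.1434450017944 400.1434450017944 320.13432471201173 239.74051254270313
[[0.2746, 0.9616, -0.0011, -0.5481], [0.9258, -0.2641, 0.2704, -0.0351], [0.2598, -0.0753, -0.9627, 0.3786], [0.0, 0.0, 0.0, 1.0]]
```

View pics/scene0.png

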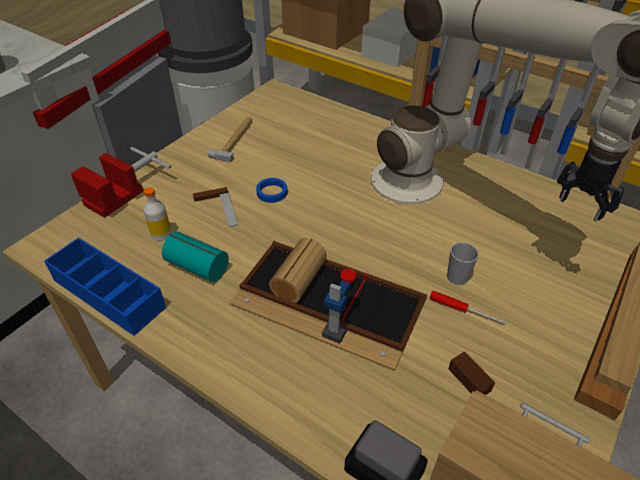

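View pics/top0.png

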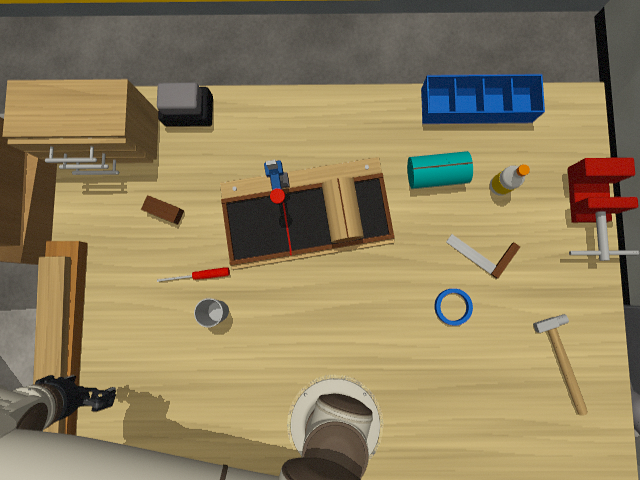

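View pics/wrist0.png

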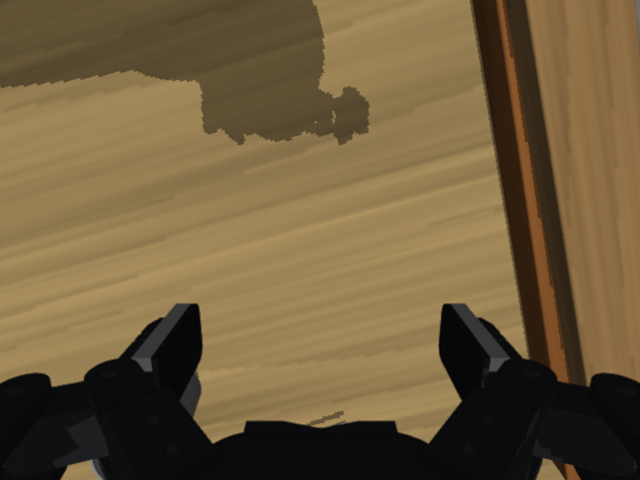

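The scene shows the blank on the +x-going roll-way, the hold-down with its red cap at top px (277,196), and the blank at about (343,211). Next I'll zoom in to measure.

Run:
```python
import cv2
a=cv2.imread("pics/top0.png")[145:275,205:405]
cv2.imwrite("pics/topz.png",cv2.resize(a,None,fx=4,fy=4,interpolation=cv2.INTER_CUBIC))
a=cv2.imread("pics/scene0.png")[225:375,220:435]
cv2.imwrite("pics/scenez.png",cv2.resize(a,None,fx=3.6,fy=3.6,interpolation=cv2.INTER_CUBIC))
```

```text
(no output)
```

View pics/topz.png

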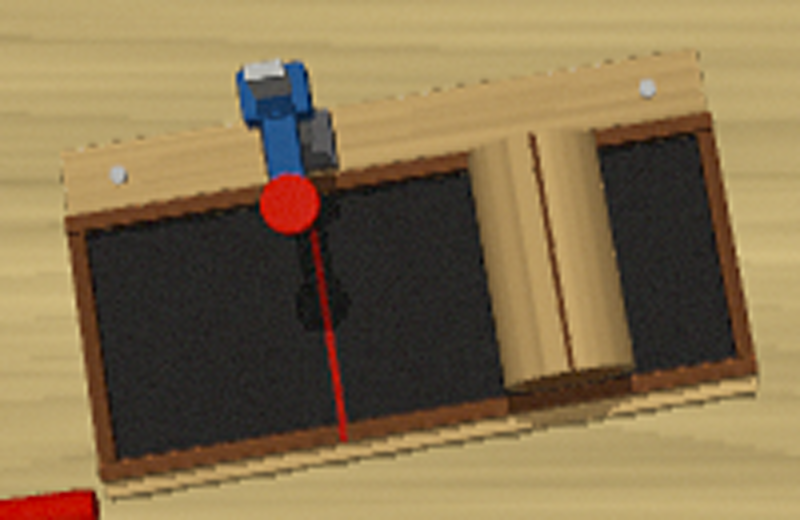

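View pics/scenez.png

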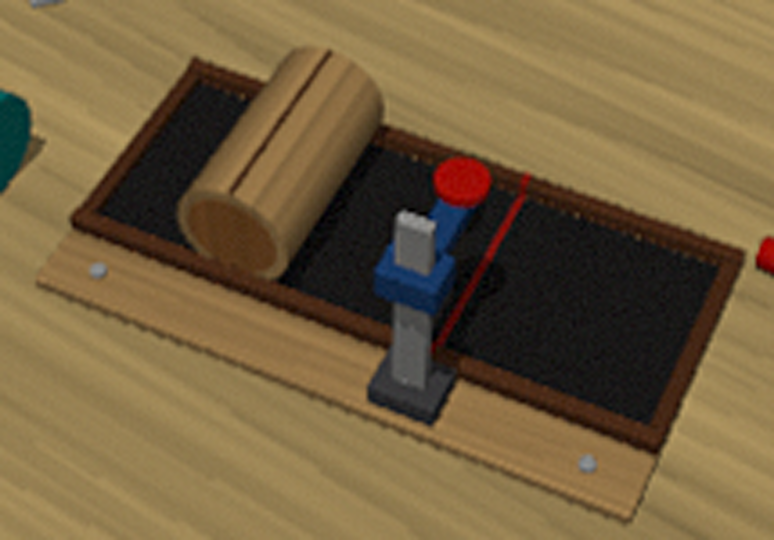

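```bash
cat > h.py <<'E'
import numpy as np, json
CAM={"scene":(537.4427,323.2021,240.9305,np.array([[-0.5661,0.8243,0.0072,0.2763],[0.5761,0.4019,-0.7117,-0.2032],[-0.5896,-0.3988,-0.7024,1.7933]])),
"top":(450.587,332.5159,236.2589,np.array([[-0.007,-1.0,-0.0036,0.0045],[-0.9921,0.0074,-0.1253,0.5043],[0.1253,0.0027,-0.9921,1.2093]]))}
Z={"top":(4,205,145),"scene":(3.6,220,225)}
def unz(c,p): f,a,b=Z[c]; return np.array([(p[0]+.5)/f-.5+a,(p[1]+.5)/f-.5+b])
def proj(c,P):
    f,cx,cy,M=CAM[c]; q=M[:,:3]@P+M[:,3]; return np.array([f*q[0]/q[2]+cx,f*q[1]/q[2]+cy])
def ray(c,p):
    f,cx,cy,M=CAM[c]; R=M[:,:3]; d=R.T@np.array([(p[0]-cx)/f,(p[1]-cy)/f,1]); return -R.T@M[:,3],d/np.linalg.norm(d)
def w(T,l):
    x,y,a=T; c,s=np.cos(a),np.sin(a); return np.array([x+c*l[0]-s*l[1],y+s*l[0]+c*l[1],l[2]])
E
cat > fit.py <<'E'
from h import *
from scipy.optimize import least_squares
O=[("top",(94,230,26),(68,220)),("top",(94,-230,26),(711,115)),("top",(-94,-230,26),(758,372)),("top",(-94,230,26),(102,479)),("top",(-94,60,26),(343,440)),
("scene",(-94,60,26),(527,176)),("scene",(94,-230,26),(73,222)),("scene",(-94,-230,26),(195,60)),("scene",(-94,230,26),(742,255)),("scene",(94,230,26),(660,450))]
f=lambda T:np.concatenate([proj(c,w(T,np.array(l)/1000))-unz(c,p) for c,l,p in O])
r=least_squares(f,[.5,.05,0.1]);T=r.x
print(T,np.degrees(T[2]));print(np.round(f(T).reshape(-1,2),1).tolist())
# blank
S=[("top",(477,200)),("top",(500,340)),("top",(604,180)),("top",(625,310)),("scene",(383,120)),("scene",(325,205)),("scene",(250,110)),("scene",(220,145))]
def loc(p): # rays to rollway yz
    C,d=ray(p[0],unz(*p)); a=T[2]; R=np.array([[np.cos(a),np.sin(a),0],[-np.sin(a),np.cos(a),0],[0,0,1]])
    return R@(C-np.array([T[0],T[1],0])),R@d
def g(q):
    y,r=q; o=[]
    for p in S:
        C,d=loc(p); n=np.array([-d[2],d[1]]); n/=np.linalg.norm(n); o.append(abs(n@(np.array([y,.012+r])-C[1:]))-r)
    return np.array(o)
b=least_squares(g,[-.1,.045]);print("blank y,r",b.x,np.round(g(b.x)*1000,1))
print("r=45:",least_squares(lambda q:g([q[0],.045]),[-.1]).x)
# cap
from scipy.optimize import least_squares as L
k=lambda P:np.concatenate([proj("top",P)-unz("top",(290,205)),proj("scene",P)-unz("scene",(462,179))])
c=L(k,[.5,.1,.17]);print("cap",c.x,c.fun,"pred",w(T,(.045,.06,0)),"line",w(T,(0,.06,.012)),"blank",w(T,(0,b.x[0],.057)))
E
python3 fit.py
```

```text
[0.55655119 0.07358471 0.15540591] 8.90410259662945
[[-1.7, -1.1], [-0.6, -0.9], [-0.4, 0.2], [-1.3, 0.4], [-0.4, 0.2], [0.2, -0.3], [-1.8, -1.3], [-0.9, -1.0], [0.5, -1.1], [-0.9, -0.7]]
blank y,r [-0.10058836  0.04341063] [-1.4 -1.4  2.4  1.3  2.8  1.5 -2.7 -0.1]
r=45: [-0.10024048]
cap [0.59036067 0.13910421 0.15931314] [-0.37648867  0.22097533 -0.41513044 -0.02374881] pred [0.59172201 0.13982679 0.        ] line [0.54726432 0.13286164 0.012     ] blank [ 0.57212037 -0.02579144  0.057     ]
```

```bash
cat > plan.py <<'E'
import sys
from h import *
from scipy.spatial.transform import Rotation as R
from station import readout
T=np.array([0.55655,0.07358,0.15541])
def state():
    s=readout.sense(); q=s["eef_rot"]; return s["time_s"],s["ee_pos"],R.from_quat([q[1],q[2],q[3],q[0]]),s
def local(p):
    a=T[2]; d=p[:2]-T[:2]; return np.array([np.cos(a)*d[0]+np.sin(a)*d[1],-np.sin(a)*d[0]+np.cos(a)*d[1],p[2]])
def Rt(): # tool down, tool x = +local y
    a=T[2]; x=np.array([-np.sin(a),np.cos(a),0]); z=np.array([0,0,-1.]); return R.from_matrix(np.c_[x,np.cross(z,x),z])
def show():
    t,p,r,s=state(); e=(r.inv()*Rt()).as_rotvec(degrees=True)
    print("t",round(t,2),"local mm",np.round(local(p)*1000,1),"rot err",np.round(e,2),"F",np.round(s["force"],2),"w",round(s["gripper_width"],4))
def plan(l,n,fing):
    t,p,r,s=state(); g=w(T,np.array(l)/1000); tot=(r.inv()*Rt()).as_rotvec(degrees=True)/n; st=(g-p)/n
    for i in range(n):
        print(np.round(np.r_[tot,r.inv().apply(st),fing],4).tolist(),","); r=r*R.from_rotvec(tot,degrees=True)
E
python3 - <<'E'
from plan import *
show(); plan([-28,-10,280],10,.06)
E
```

```text
t 0.15 local mm [-330.4  512.4  193.8] rot err [-5.000e-02  3.000e-02  6.518e+01] F [-0.13  0.1  -0.41] w 0.0856
[-0.0051, 0.0034, 6.5178, -0.0494, -0.0347, -0.0086, 0.06] ,
[-0.0051, 0.0034, 6.5178, -0.053, -0.0289, -0.0086, 0.06] ,
[-0.0051, 0.0034, 6.5178, -0.0559, -0.0227, -0.0086, 0.06] ,
[-0.0051, 0.0034, 6.5178, -0.0582, -0.0162, -0.0086, 0.06] ,
[-0.0051, 0.0034, 6.5178, -0.0596, -0.0095, -0.0086, 0.06] ,
[-0.0051, 0.0034, 6.5178, -0.0603, -0.0027, -0.0086, 0.06] ,
[-0.0051, 0.0034, 6.5178, -0.0602, 0.0042, -0.0086, 0.06] ,
[-0.0051, 0.0034, 6.5178, -0.0594, 0.011, -0.0086, 0.06] ,
[-0.0051, 0.0034, 6.5178, -0.0577, 0.0177, -0.0086, 0.06] ,
[-0.0051, 0.0034, 6.5178, -0.0553, 0.0241, -0.0086, 0.06] ,
```

>>> {"op": "arm_command", "data": {
  "deltas": [
    [0,0,0,0,0,-0.05,0.06],
    [0,0,6.5,-0.049,-0.035,-0.036,0.06],
    [0,0,6.5,-0.053,-0.029,0,0.06],
    [0,0,6.5,-0.056,-0.023,0,0.06],
    [0,0,6.5,-0.058,-0.016,0,0.06],
    [0,0,6.5,-0.06,-0.01,0,0.06],
    [0,0,6.5,-0.06,-0.003,0,0.06],
    [0,0,6.5,-0.06,0.004,0,0.06],
    [0,0,6.5,-0.059,0.011,0,0.06],
    [0,0,6.5,-0.058,0.018,0,0.06]
  ]
}}

```text
time_s: 1.4
ee_pos: [0.49, 0.0958, 0.2774]
eef_rot: [0.002, 0.615, 0.789, -0.003]
force: [-0.1, 0.3, 0.6]
gripper_width: 0.06
```

Run:
```python
from plan import *
show(); plan([-28,-10,280],4,.06)
```

```text
t 1.4 local mm [-62.3  32.3 277.4] rot err [-0.11  0.37  5.24] F [-0.08  0.28  0.62] w 0.06
[-0.0263, 0.0924, 1.3104, -0.0113, 0.0076, -0.0006, 0.06] ,
[-0.0263, 0.0924, 1.3104, -0.0111, 0.0078, -0.0006, 0.06] ,
[-0.0263, 0.0924, 1.3104, -0.011, 0.0081, -0.0006, 0.06] ,
[-0.0263, 0.0924, 1.3104, -0.0108, 0.0083, -0.0006, 0.06] ,
```

Moves track well. Next: finish the hover and look with the wrist camera.

>>> {"op": "arm_command", "data": {
  "deltas": [
    [0,0.2,2.6,-0.022,0.015,-0.003,0.06],
    [0,0.2,2.6,-0.021,0.016,0,0.06],
    [0,0,0,0,0,0,0.06]
  ]
}}

```text
time_s: 1.78
ee_pos: [0.5323, 0.0554, 0.2786]
eef_rot: [-0.002, 0.654, 0.757, -0.002]
force: [-0.6, 0.0, 0.0]
gripper_width: 0.0602
```

Run:
```python
from plan import *
from station import imaging
import cv2,pickle
show(); c=imaging.capture("wrist"); pickle.dump(c,open("w1.pkl","wb")); cv2.imwrite("pics/w1.png",c["img"][:,:,::-1])
```

```text
t 1.77 local mm [-26.7 -14.2 278.6] rot err [-0.28 -0.02 -0.57] F [-0.65  0.04  0.02] w 0.0602
```

View pics/w1.png

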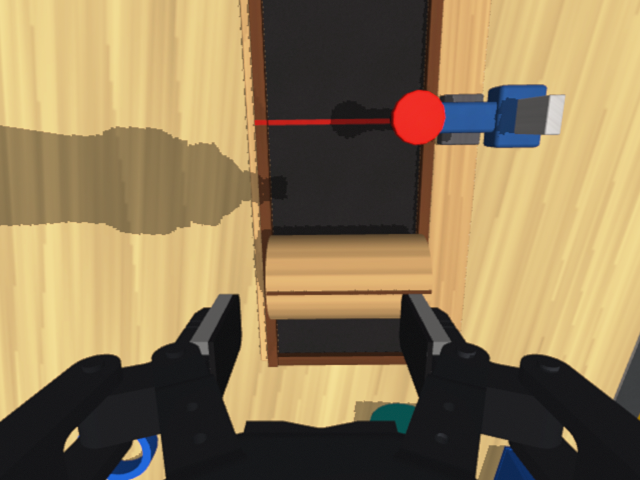

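```bash
cat > fit2.py <<'E'
from h import *
import pickle
from scipy.optimize import least_squares
c=pickle.load(open("w1.pkl","rb")); M=np.array(c["camera_from_world"])[:3]
CAM["wrist"]=(c["fx"],c["cx"],c["cy"],M); Z["wrist"]=(1,0,0)
exec(open("fit.py").read().split("r=least")[0].split("import least_squares\n")[1])
O2=[("wrist",(-94,60,26),(255.5,123)),("wrist",(-94,-230,26),(268,366))]
f2=lambda T:np.concatenate([2*(proj(c_,w(T,np.array(l)/1000))-unz(c_,p)) for c_,l,p in O2])
for nm,F in (("wrist",f2),("all",lambda T:np.r_[f(T),f2(T)])):
    T=least_squares(F,[.556,.073,.155]).x; print(nm,T,np.degrees(T[2]),np.round(f2(T)/2,1))
    def loc(p):
        C,d=ray("wrist",p); a=T[2]; R=np.array([[np.cos(a),np.sin(a),0],[-np.sin(a),np.cos(a),0],[0,0,1]])
        return R@(C-np.array([T[0],T[1],0])),R@d
    def g(q):
        y,r=q; o=[]
        for p in ((290,236),(410,235),(290,319),(370,318)):
            C,d=loc(p); n=np.array([-d[2],d[1]]); n/=np.linalg.norm(n); o.append(abs(n@(np.array([y,.012+r])-C[1:]))-r)
        return np.array(o)
    b=least_squares(g,[-.1,.045]).x; print("blank",b,np.round(g(b)*1000,1))
    for p,h in (((419,118),.16),((419,118),.165),((330,122.5),.012),((271,122.5),.012),((415,235),.012)):
        C,d=loc(p); print(p,h,np.round((C+d*(h-C[2])/d[2])*1000,1))
    k=lambda P:np.concatenate([proj("top",P)-unz("top",(290,205)),proj("scene",P)-unz("scene",(462,179)),2*(proj("wrist",P)-(419,118))])
    cc=least_squares(k,[.59,.139,.16]); print("cap",cc.x,np.round(cc.fun,1),"pred",w(T,(.045,.06,0)))
E
python3 fit2.py
```

```text
wrist [0.55577773 0.07221188 0.15455063] 8.855098990667182 [-0.  -0.8  0.   1.2]
blank [-0.10003038  0.04398107] [-0.   0.   0.3 -0.3]
(419, 118) 0.16 [ 44.3  59.9 160. ]
(419, 118) 0.165 [ 43.1  59.8 165. ]
(330, 122.5) 0.012 [-16.5  59.1  12. ]
(271, 122.5) 0.012 [-79.6  59.7  12. ]
(415, 235) 0.012 [ 81.2 -66.4  12. ]
cap [0.59047609 0.13832118 0.15916607] [-0.1  0.2 -0.7 -0.1 -0.  -0.1] pred [0.5910052  0.13842385 0.        ]
all [0.55585656 0.07247149 0.15494005] 8.877410900770176 [ 0.1 -1.   0.2  1. ]
blank [-0.10027349  0.04397745] [-0.   0.   0.3 -0.3]
(419, 118) 0.16 [ 44.2  59.7 160. ]
(419, 118) 0.165 [ 43.   59.6 165. ]
(330, 122.5) 0.012 [-16.6  58.8  12. ]
(271, 122.5) 0.012 [-79.7  59.5  12. ]
(415, 235) 0.012 [ 81.  -66.6  12. ]
cap [0.59047609 0.13832118 0.15916607] [-0.1  0.2 -0.7 -0.1 -0.  -0.1] pred [0.59105824 0.13869717 0.        ]
```

```bash
sed -i 's/^T=np.*/T=np.array([0.5558,0.0722,0.1548])/' plan.py
python3 - <<'E'
from plan import *
show(); plan([-28,-178,280],4,.06)
E
```

```text
t 1.82 local mm [-26.3 -12.3 279. ] rot err [-0.27 -0.03 -0.47] F [-0.06  0.87 -0.01] w 0.0599
[-0.0671, -0.008, -0.1164, -0.0414, -0.0001, -0.0003, 0.06] ,
[-0.0671, -0.008, -0.1164, -0.0414, -0.0002, -0.0003, 0.06] ,
[-0.0671, -0.008, -0.1164, -0.0414, -0.0003, -0.0003, 0.06] ,
[-0.0671, -0.008, -0.1164, -0.0414, -0.0004, -0.0003, 0.06] ,
```

>>> {"op": "arm_command", "data": {
  "deltas": [
    [-0.3,0,-0.5,-0.055,0,0,0.06],
    [0,0,0,-0.055,-0.001,0,0.06],
    [0,0,0,-0.055,0,0,0.06],
    [0,0,0,-0.002,0,0.05,0.06],
    [0,0,0,0,0,0.05,0.06],
    [0,0,0,0,0,0.05,0.06],
    [0,0,0,0,0,0.05,0.06],
    [0,0,0,0,0,0,0.06]
  ]
}}

```text
time_s: 2.82
ee_pos: [0.5555, -0.1063, 0.0759]
eef_rot: [0.001, 0.645, 0.765, 0.002]
force: [-0.1, 0.0, 0.8]
gripper_width: 0.0604
```

Run:
```python
from plan import *
from station import imaging
import cv2
show(); plan([-28,-178,47],1,.06); c=imaging.capture("scene"); cv2.imwrite("pics/s2.png",c["img"][200:400,200:450,::-1].repeat(3,0).repeat(3,1))
```

```text
t 2.83 local mm [ -27.9 -176.3   75.9] rot err [ 0.27 -0.02  0.87] F [-0.07  0.03  0.76] w 0.0604
[0.273, -0.0198, 0.8688, -0.0017, -0.0003, 0.0289, 0.06] ,
```

View pics/s2.png

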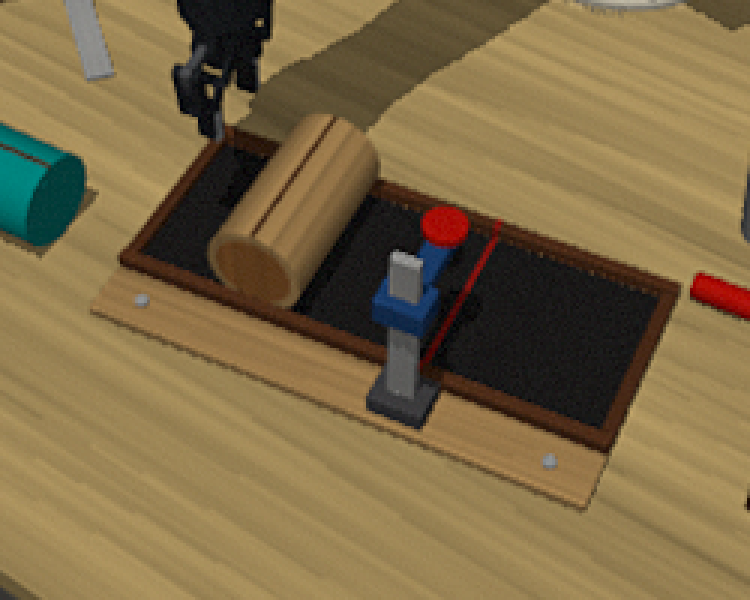

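The fingers are behind the blank, above the end of the bed. I'll lower them and feel forward for contact.

>>> {"op": "arm_command", "data": {
  "deltas": [
    [0.2,0,0.8,0,0,0.029,0.06],
    [0,0,0,0.004,0,0,0.06],
    [0,0,0,0.003,0,0,0.06],
    [0,0,0,0.003,0,0,0.06],
    [0,0,0,0.002,0,0,0.06]
  ]
}}

```text
time_s: 3.5
ee_pos: [0.5612, -0.0936, 0.0628]
eef_rot: [0.009, 0.649, 0.761, 0.006]
force: [-0.0, 0.1, 0.2]
gripper_width: 0.0597
```

```bash
cat > look.py <<'E'
import sys,cv2
from plan import *
from station import imaging
show(); c=imaging.capture("wrist"); cv2.imwrite(f"pics/{sys.argv[1]}.png",c["img"][:,:,::-1])
E
python3 look.py w3
```

```text
t 3.5 local mm [ -20.2 -164.7   62.8] rot err [1.18 0.35 0.22] F [-0.01  0.1   0.22] w 0.0597
```

View pics/w3.png

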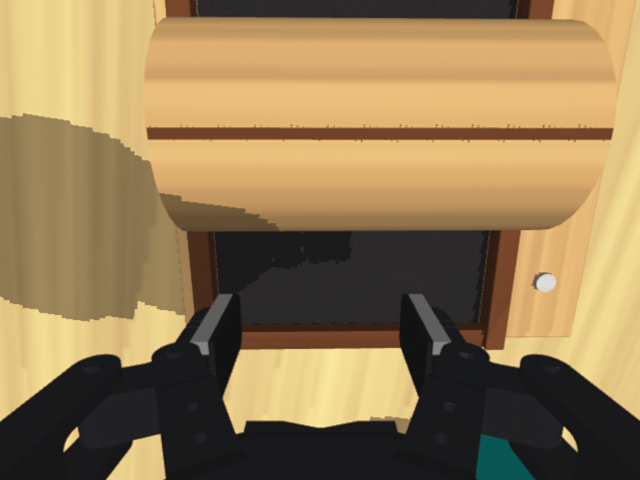

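Run:
```python
from plan import *
show(); t,p,r,s=state(); print(np.round(s["qpos"],3),np.round(s["qvel"],3),np.round(s["tau"],1)); plan([-28,-166,47],1,.06)
```

```text
t 3.55 local mm [ -20.2 -164.6   62.8] rot err [1.18 0.35 0.22] F [ 0.59 -0.12  0.17] w 0.0601
[-1.650e-01  9.800e-02 -6.600e-02  1.385e+00  1.000e-03  1.247e+00] [-0.005  0.008 -0.007 -0.004  0.    -0.006] [ -0.5 -52.4  46.4  -0.2  -0.1  -0. ]
[1.1822, 0.3515, 0.2237, -0.0013, -0.0082, 0.0156, 0.06] ,
```

>>> {"op": "arm_command", "data": {
  "deltas": [
    [1.2,0.3,0.2,-0.001,-0.008,0.015,0.06]
  ]
}}

```text
time_s: 3.68
ee_pos: [0.5544, -0.0958, 0.0484]
eef_rot: [0.001, 0.65, 0.76, -0.0]
force: [0.3, 0.2, -1.4]
gripper_width: 0.0602
```

Run:
```python
from plan import *
show(); t,p,r,s=state(); print(np.round(s["qpos"],3),np.round(s["qvel"],3))
```

```text
t 3.67 local mm [ -27.3 -165.8   48.4] rot err [0.07 0.09 0.04] F [ 0.33  0.19 -1.38] w 0.0602
[-1.710e-01  1.090e-01 -8.200e-02  1.378e+00 -1.000e-03  1.245e+00] [-0.043  0.103 -0.158 -0.054 -0.016 -0.012]
```

>>> {"op": "arm_command", "data": {
  "deltas": [
    [0,0,0,0.003,0,0.001,0.06],
    [0,0,0,0.003,0,0,0.06]
  ]
}}

```text
time_s: 3.92
ee_pos: [0.5519, -0.0899, 0.045]
eef_rot: [-0.001, 0.65, 0.76, -0.001]
force: [-0.3, 0.6, 0.8]
gripper_width: 0.0603
```

Run:
```python
from plan import *
show(); t,p,r,s=state(); print(np.round(s["qpos"],3),np.round(s["qvel"],3))
```

```text
t 3.92 local mm [ -28.9 -159.5   45. ] rot err [-0.17  0.01 -0.01] F [-0.28  0.64  0.79] w 0.0603
[-1.610e-01  1.060e-01 -9.100e-02  1.376e+00 -1.000e-03  1.255e+00] [ 0.039 -0.01  -0.032  0.002 -0.001  0.043]
```

>>> {"op": "arm_command", "data": {
  "deltas": [
    [0,0,0,0.003,0.001,0,0.06],
    [0,0,0,0.003,0,0,0.06],
    [0,0,0,0.003,0,0,0.06]
  ]
}}

```text
time_s: 4.3
ee_pos: [0.5515, -0.0801, 0.045]
eef_rot: [-0.001, 0.65, 0.76, -0.001]
force: [-0.5, -0.6, -1.2]
gripper_width: 0.06
```

```bash
python3 look.py w4
```

```text
t 4.3 local mm [ -27.7 -149.9   45. ] rot err [-0.16  0.01 -0.01] F [-0.54 -0.65 -1.24] w 0.06
```

View pics/w4.png

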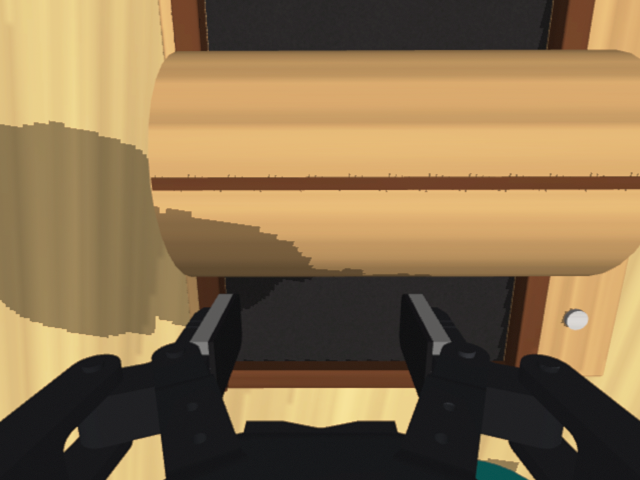

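No contact yet: the fingertips are at row 295 and the blank's near edge at row 275.

>>> {"op": "arm_command", "data": {
  "deltas": [
    [0,0,0,0.003,0,0,0.06],
    [0,0,0,0.003,0,0,0.06],
    [0,0,0,0.003,0,0,0.06],
    [0,0,0,0.003,0,0,0.06]
  ]
}}

```text
time_s: 4.85
ee_pos: [0.5497, -0.0674, 0.0455]
eef_rot: [-0.0, 0.65, 0.76, -0.001]
force: [-2.2, -3.0, 6.9]
gripper_width: 0.0597
```

```bash
python3 look.py w5
```

```text
t 4.85 local mm [ -27.5 -137.    45.5] rot err [-0.13  0.04 -0.01] F [-2.21 -2.98  6.9 ] w 0.0597
```

View pics/w5.png

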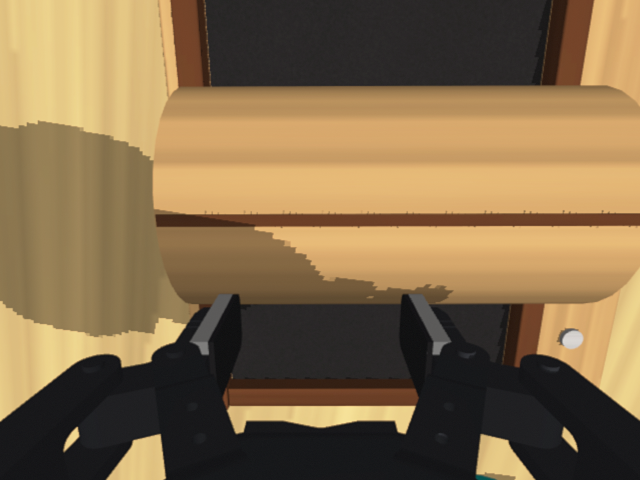

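>>> {"op": "arm_command", "data": {
  "deltas": [
    [0,0,0,-0.008,0,0,0.06],
    [0,0,0,0,0,0,0.06]
  ]
}}

```text
time_s: 5.15
ee_pos: [0.5511, -0.0756, 0.0457]
eef_rot: [-0.0, 0.65, 0.76, -0.001]
force: [0.0, -0.1, 0.4]
gripper_width: 0.0598
```

```bash
cat > bl.py <<'E'
import sys,cv2
from plan import *
import h
from station import imaging
from scipy.optimize import least_squares
def blank(c,edges,r0=None):
    M=np.array(c["camera_from_world"])[:3]; h.CAM["wrist"]=(c["fx"],c["cx"],c["cy"],M)
    a=T[2]; Rm=np.array([[np.cos(a),np.sin(a),0],[-np.sin(a),np.cos(a),0],[0,0,1]])
    def g(q):
        y=q[0]; r=q[1] if r0 is None else r0; o=[]
        for p in edges:
            C,d=ray("wrist",p); C=Rm@(C-np.r_[T[:2],0]); d=Rm@d; n=np.array([-d[2],d[1]]); n/=np.linalg.norm(n); o.append(abs(n@(np.array([y,.012+r])-C[1:]))-r)
        return np.array(o)
    b=least_squares(g,[-.1,.0445] if r0 is None else [-.1]); return b.x,np.round(b.fun*1000,1)
E
python3 look.py w6
python3 - <<'E'
from bl import *
c=imaging.capture("wrist")
import pickle; pickle.dump(c,open("w6.pkl","wb")); t,p,r,s=state()
Ri=np.array(c["camera_from_world"]); C=-Ri[:3,:3].T@Ri[:3,3]; print("cam in tool",r.inv().apply(C-p))
E
```

```text
t 5.15 local mm [ -27.5 -145.3   45.7] rot err [-0.11  0.04  0.02] F [ 0.05 -0.1   0.37] w 0.0598
cam in tool [ 0.06719221 -0.00025355 -0.17964768]
```

View pics/w6.png

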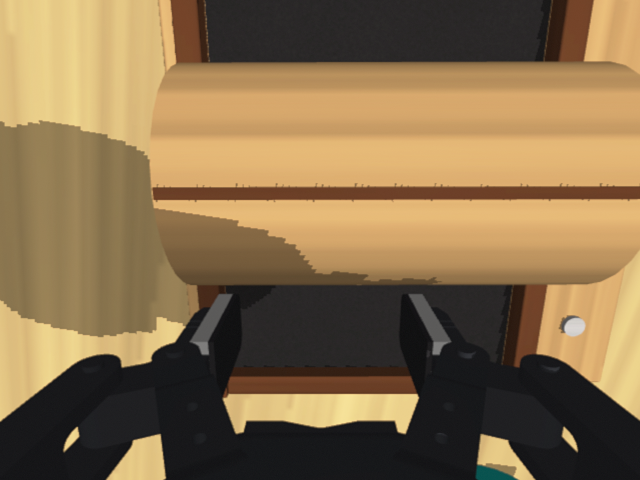

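Run:
```python
from bl import *
import pickle
c=pickle.load(open("w6.pkl","rb"))
print(blank(c,[(300,62),(450,61.5),(300,284),(400,284)]))
# stripe position: 
# project candidate tool points: pad tip front corners
M=np.array(c["camera_from_world"]);t,p,r,s=state()
for tx in (-.011,.011):
  for z in (0,-.005,-.01,-.019,-.04,-.06):
    for y in (.03,):
      q=M[:3,:3]@(p+r.apply([tx,y,z]))+M[:3,3]; print(tx,z,np.round([c["fx"]*q[0]/q[2]+c["cx"],c["fy"]*q[1]/q[2]+c["cy"]],0))
```

```text
(array([-0.09809387,  0.04442004]), array([-0.1,  0.1,  0. , -0. ]))
-0.011 0 [383. 295.]
-0.011 -0.005 [384. 299.]
-0.011 -0.01 [386. 303.]
-0.011 -0.019 [389. 312.]
-0.011 -0.04 [398. 336.]
-0.011 -0.06 [409. 366.]
0.011 0 [385. 251.]
0.011 -0.005 [387. 255.]
0.011 -0.01 [388. 258.]
0.011 -0.019 [392. 265.]
0.011 -0.04 [401. 283.]
0.011 -0.06 [413. 306.]
```

Run:
```python
from station import imaging
import cv2
c=imaging.capture("scene"); cv2.imwrite("pics/s7.png",cv2.resize(c["img"][190:310,230:380,::-1],None,fx=5,fy=5,interpolation=cv2.INTER_CUBIC))
from plan import *
t,p,r,s=state()
for tx in (-.011,.011):
  for y in (-.03,.03):
    for z in (0,-.02,-.073): print(tx,y,z,np.round((proj("scene",p+r.apply([tx,y,z]))-[230,190])*5))
```

```text
-0.011 -0.03 0 [296. 307.]
-0.011 -0.03 -0.02 [295. 282.]
-0.011 -0.03 -0.073 [291. 212.]
-0.011 0.03 0 [244. 379.]
-0.011 0.03 -0.02 [242. 354.]
-0.011 0.03 -0.073 [236. 284.]
0.011 -0.03 0 [331. 320.]
0.011 -0.03 -0.02 [330. 294.]
0.011 -0.03 -0.073 [327. 225.]
0.011 0.03 0 [280. 392.]
0.011 0.03 -0.02 [278. 367.]
0.011 0.03 -0.073 [274. 297.]
```

View pics/s7.png

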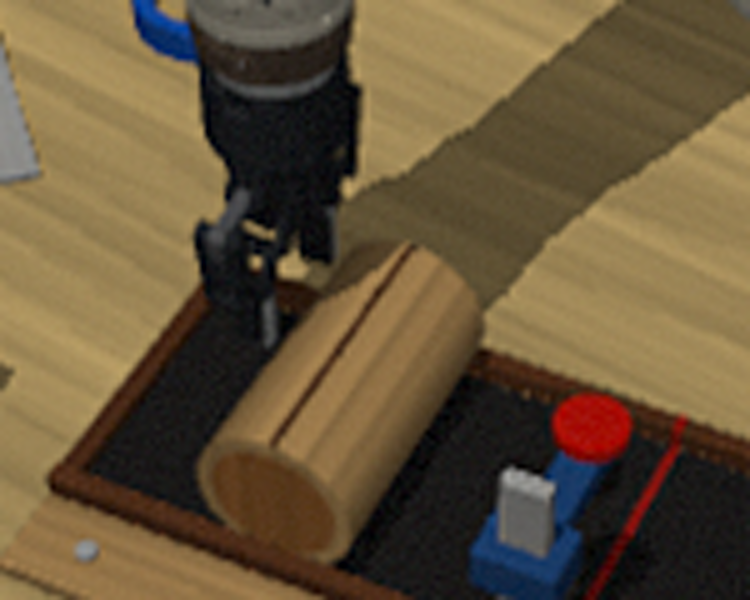

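>>> {"op": "arm_command", "data": {
  "deltas": [
    [0,0,0,-0.005,0,0,0.04],
    [0,0,0,0,0.002,0.002,0.04],
    [0,0,0,0,0,0,0.04]
  ]
}}

```text
time_s: 5.68
ee_pos: [0.5538, -0.0801, 0.0433]
eef_rot: [-0.001, 0.65, 0.76, -0.001]
force: [-0.5, 0.0, -0.8]
gripper_width: 0.04
```

```bash
python3 look.py w8
python3 - <<'E'
from plan import *
t,p,r,s=state();print(s["gripper_width"])
E
```

```text
t 5.67 local mm [ -25.4 -150.2   43.3] rot err [-0.14  0.02  0.03] F [-0.47  0.04 -0.8 ] w 0.04
0.040089846191195155
```

View pics/w8.png

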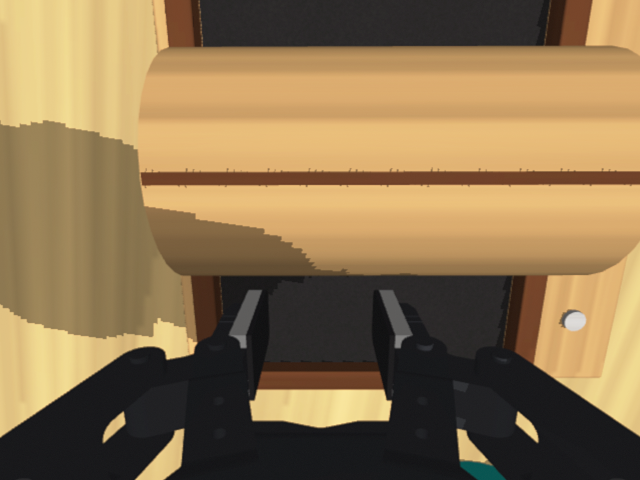

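>>> {"op": "arm_command", "data": {
  "deltas": [
    [0,0,0,-0.012,0,0,0.04],
    [0,0,0,0,0,0.008,0.04],
    [0,0,0,0,0,0.008,0.04],
    [0,0,0,0,0,0.004,0.04],
    [0,0,0,0,0,0,0.04]
  ]
}}

```text
time_s: 6.35
ee_pos: [0.5553, -0.0928, 0.0214]
eef_rot: [-0.001, 0.65, 0.76, -0.001]
force: [-0.8, -0.8, 0.3]
gripper_width: 0.0399
```

```bash
python3 look.py w9;python3 - <<'E'
from station import imaging
import cv2
c=imaging.capture("scene"); cv2.imwrite("pics/s9.png",cv2.resize(c["img"][190:310,230:380,::-1],None,fx=5,fy=5,interpolation=cv2.INTER_CUBIC))
E
```

```text
t 6.35 local mm [ -25.9 -163.    21.4] rot err [-0.19  0.01  0.02] F [-0.78 -0.81  0.29] w 0.0399
```

View pics/w9.png

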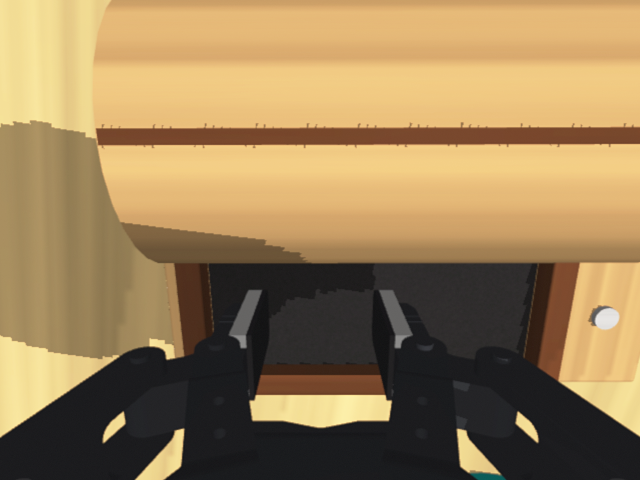

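View pics/s9.png

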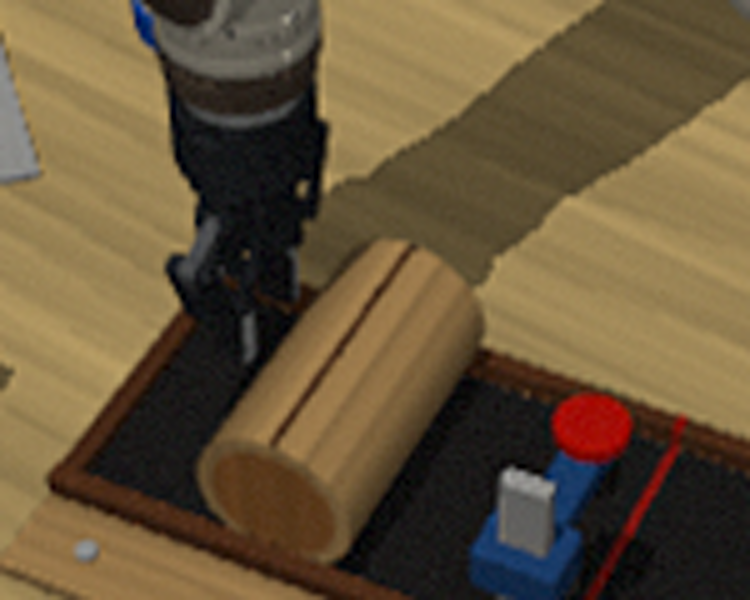

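Run:
```python
from plan import *
p=np.array([247,361])/5+[230,190]-.4
C,d=ray("scene",p); a=T[2]; Rm=np.array([[np.cos(a),np.sin(a),0],[-np.sin(a),np.cos(a),0],[0,0,1]])
C=Rm@(C-np.r_[T[:2],0]); d=Rm@d
for x in (-.006,0,.008): print(x,np.round((C+d*(x-C[0])/d[0])*1000,1))
```

```text
-0.006 [  -6.  -159.3   51.6]
0 [   0.  -155.5   59.1]
0.008 [   8.  -150.5   69.1]
```

>>> {"op": "arm_command", "data": {
  "deltas": [
    [0,0,0,0.004,-0.001,0.003,0.04],
    [0,0,0,0.004,0,0,0.04],
    [0,0,0,0.003,0,0,0.04],
    [0,0,0,0.003,0,0,0.04],
    [0,0,0,0.003,0,0,0.04]
  ]
}}

```text
time_s: 7.08
ee_pos: [0.5522, -0.075, 0.0195]
eef_rot: [-0.0, 0.65, 0.76, -0.001]
force: [0.3, -0.8, 0.8]
gripper_width: 0.04
```

```bash
python3 look.py w10
```

```text
t 7.08 local mm [ -26.3 -144.9   19.5] rot err [-0.08  0.05  0.04] F [ 0.25 -0.76  0.83] w 0.04
```

View pics/w10.png

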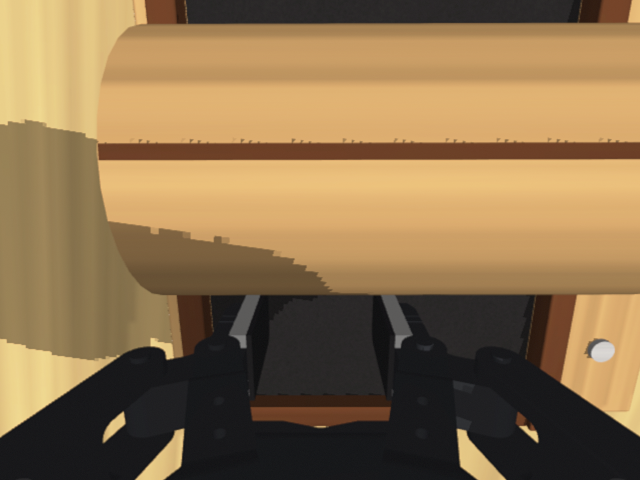

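>>> {"op": "arm_command", "data": {
  "deltas": [
    [0,0,0,0.003,0,0.001,0.04],
    [0,0,0,0.004,0,0,0.04],
    [0,0,0,0.004,0,0,0.04],
    [0,0,0,0.004,0,0,0.04]
  ]
}}

```text
time_s: 7.62
ee_pos: [0.5497, -0.0591, 0.0185]
eef_rot: [-0.0, 0.65, 0.76, -0.001]
force: [0.4, 0.1, 0.9]
gripper_width: 0.0401
```

```bash
cat > q.py <<'E'
from bl import *
def q(name):
    t,p,r,s=state()
    c=imaging.capture("wrist"); g=c["img"]; cv2.imwrite(f"pics/{name}.png",g[:,:,::-1])
    e=[]
    hsv=cv2.cvtColor(g,cv2.COLOR_RGB2HSV); m=((g[:,:,0].astype(int)>55)&(hsv[:,:,1]>60)).astype(np.uint8)
    for u in (300,320,340):
        col=np.where(m[:,u])[0]; runs=np.split(col,np.where(np.diff(col)>3)[0]+1); k=max(runs,key=len)
        if k[0]>2: e.append((u,k[0]-.5))
        if k[-1]<477: e.append((u,k[-1]+.5))
    print("edges",e); b=blank(c,e,.0445); print("blank y mm",np.round(b[0]*1000,1),b[1]); return
if __name__=="__main__":
    show(); q(sys.argv[1])
E
python3 q.py w11
```

```text
t 7.62 local mm [ -26.3 -128.8   18.5] rot err [-0.07  0.05  0.03] F [0.36 0.14 0.93] w 0.0401
edges [(300, np.float64(20.5)), (300, np.float64(295.5)), (320, np.float64(20.5)), (320, np.float64(295.5)), (340, np.float64(20.5)), (340, np.float64(295.5))]
blank y mm [-74.6] [0.2 0.2 0.2 0.2 0.2 0.2]
```

View pics/w11.png

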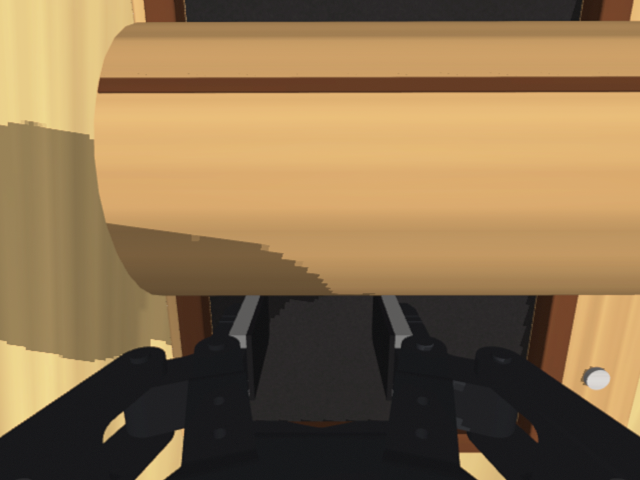

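The blank rolls in contact with the fingers and is square (edge at row 295 across the width), with its centre at -75 mm.

>>> {"op": "arm_command", "data": {
  "deltas": [
    [0,0,0,0.004,0,0,0.04],
    [0,0,0,0.005,0,0,0.04],
    [0,0,0,0.005,0,0,0.04],
    [0,0,0,0.005,0,0,0.04],
    [0,0,0,0.005,0,0,0.04],
    [0,0,0,0.005,0,0,0.04],
    [0,0,0,0.005,0,0,0.04],
    [0,0,0,0.005,0,0,0.04],
    [0,0,0,0.005,0,0,0.04],
    [0,0,0,0.005,0,0,0.04]
  ]
}}

```text
time_s: 8.93
ee_pos: [0.5415, -0.0069, 0.0184]
eef_rot: [-0.0, 0.65, 0.76, -0.001]
force: [0.9, -0.1, 0.2]
gripper_width: 0.0401
```

```bash
python3 q.py w12
```

```text
t 8.93 local mm [-26.3 -76.   18.4] rot err [-0.07  0.04  0.04] F [ 0.86 -0.08  0.22] w 0.0401
edges [(300, np.float64(21.5)), (300, np.float64(295.5)), (320, np.float64(21.5)), (320, np.float64(295.5)), (340, np.float64(20.5)), (340, np.float64(295.5))]
blank y mm [-21.9] [0.  0.1 0.  0.1 0.3 0.1]
```

>>> {"op": "arm_command", "data": {
  "deltas": [
    [0,0,0,0.005,0,0,0.04],
    [0,0,0,0.005,0,0,0.04],
    [0,0,0,0.005,0,0,0.04],
    [0,0,0,0.005,0,0,0.04],
    [0,0,0,0.005,0,0,0.04],
    [0,0,0,0.005,0,0,0.04],
    [0,0,0,0.005,0,0,0.04],
    [0,0,0,0.005,0,0,0.04],
    [0,0,0,0.005,0,0,0.04],
    [0,0,0,0.005,0,0,0.04]
  ]
}}

```text
time_s: 10.22
ee_pos: [0.5332, 0.0462, 0.0184]
eef_rot: [-0.0, 0.65, 0.76, -0.001]
force: [0.1, -0.3, -0.1]
gripper_width: 0.0403
```

```bash
python3 q.py w13
```

```text
t 10.22 local mm [-26.4 -22.2  18.4] rot err [-0.07  0.03  0.04] F [ 0.07 -0.33 -0.14] w 0.0403
edges [(300, np.float64(21.5)), (300, np.float64(296.5)), (320, np.float64(21.5)), (320, np.float64(296.5)), (340, np.float64(21.5)), (340, np.float64(296.5))]
blank y mm [31.7] [0.2 0.3 0.2 0.2 0.2 0.2]
```

View pics/w13.png

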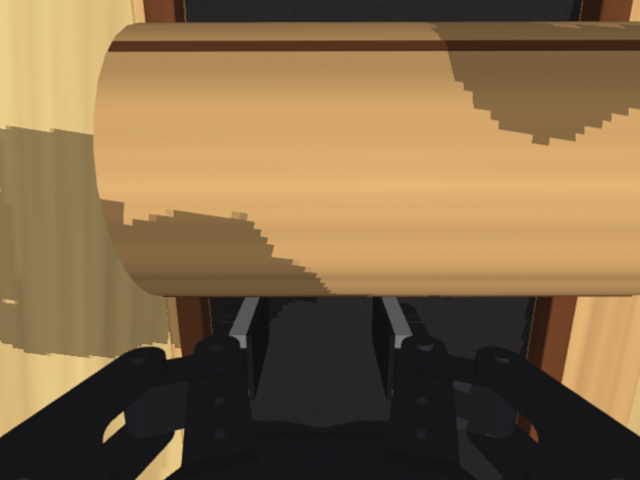

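>>> {"op": "arm_command", "data": {
  "deltas": [
    [0,0,0,0.004,0,0,0.04],
    [0,0,0,0.004,0,0,0.04],
    [0,0,0,0.004,0,0,0.04],
    [0,0,0,0.003,0,0,0.04],
    [0,0,0,0.003,0,0,0.04],
    [0,0,0,0.002,0,0,0.04],
    [0,0,0,0.002,0,0,0.04],
    [0,0,0,0.001,0,0,0.04],
    [0,0,0,0,0,0,0.04]
  ]
}}

```text
time_s: 11.4
ee_pos: [0.5293, 0.071, 0.0184]
eef_rot: [-0.0, 0.65, 0.76, -0.001]
force: [0.5, -0.1, -0.7]
gripper_width: 0.0401
```

```bash
python3 q.py w14
```

```text
t 11.4 local mm [-26.4   2.9  18.4] rot err [-0.07  0.02  0.06] F [ 0.47 -0.12 -0.69] w 0.0401
edges [(300, np.float64(14.5)), (300, np.float64(292.5)), (320, np.float64(14.5)), (320, np.float64(292.5)), (340, np.float64(14.5)), (340, np.float64(292.5))]
blank y mm [58.4] [0.4 0.4 0.4 0.4 0.4 0.4]
```

View pics/w14.png

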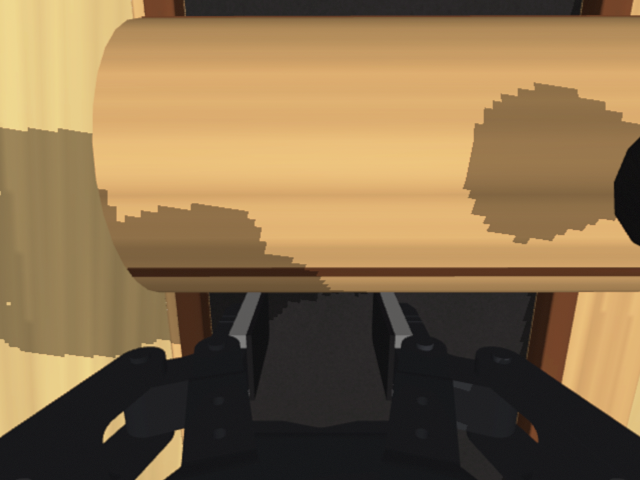

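>>> {"op": "arm_command", "data": {
  "deltas": [
    [0,0,0,-0.006,0,0,0.04],
    [0,0,0,-0.01,0,0,0.04],
    [0,0,0,-0.01,0,0,0.04],
    [0,0,0,0,0,-0.03,0.04],
    [0,0,0,0,0,-0.05,0.0],
    [0,0,0,0,-0.01,-0.05,0.0],
    [0,0,0,0.006,-0.01,-0.05,0],
    [0,0,0,0.006,0,-0.02,0],
    [0,0,0,0,0,0,0]
  ]
}}

```text
time_s: 12.58
ee_pos: [0.5115, 0.0477, 0.2237]
eef_rot: [-0.001, 0.651, 0.759, -0.001]
force: [-0.5, -0.0, -1.0]
gripper_width: -0.0001
```

Run:
```python
from plan import *
from station import imaging
import cv2,pickle
show(); c=imaging.capture("wrist"); pickle.dump(c,open("w15.pkl","wb")); cv2.imwrite("pics/w15.png",c["img"][:,:,::-1])
cv2.imwrite("pics/w15z.png",cv2.resize(c["img"][0:230,170:480,::-1],None,fx=2.5,fy=2.5,interpolation=cv2.INTER_CUBIC))
```

```text
t 12.57 local mm [-47.5 -17.4 223.7] rot err [-0.16  0.04 -0.17] F [-0.5  -0.03 -0.98] w -0.0001
```

View pics/w15.png

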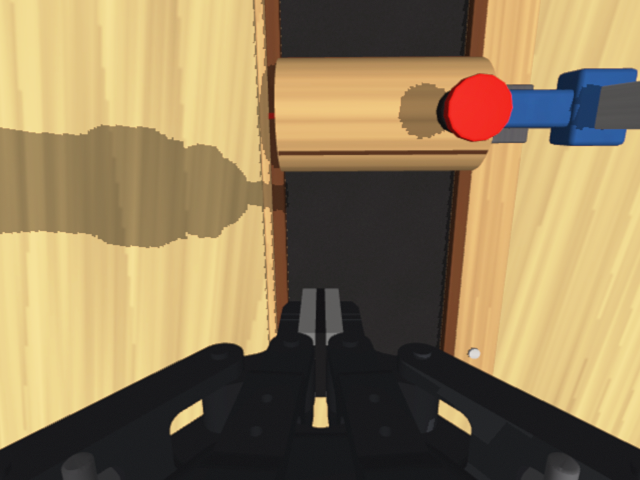

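View pics/w15z.png

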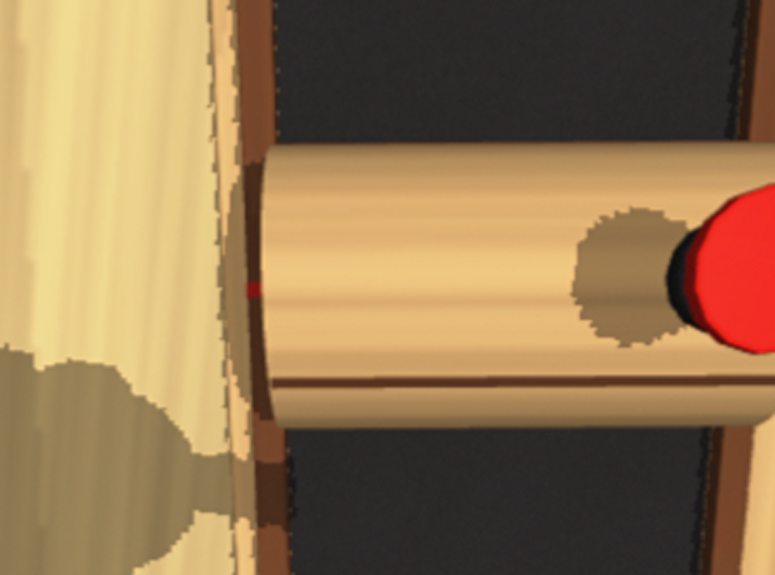

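Run:
```python
from bl import *
import pickle
c=pickle.load(open("w15.pkl","rb")); g=c["img"].astype(int)
z=lambda u,v:((u+.5)/2.5-.5+170,(v+.5)/2.5-.5)
for nm,E in (("both",[z(300,143.5),z(650,143),z(300,429),z(650,428)]),("left",[z(300,143.5),z(300,429)]),("right",[z(650,143),z(650,428)])):
    print(nm,blank(c,E),blank(c,E,.0445))
red=(g[:,:,0]>110)&(g[:,:,1]<70); ys,xs=np.where(red[100:135,262:280]); print(ys.mean()+100,xs.mean()+262,len(ys),[(g[r,271]).tolist() for r in range(110,122)])
a=T[2]; Rm=np.array([[np.cos(a),np.sin(a),0],[-np.sin(a),np.cos(a),0],[0,0,1]])
def at(u,v,hh):
    C,d=ray("wrist",(u,v)); C=Rm@(C-np.r_[T[:2],0]); d=Rm@d; return np.round((C+d*(hh-C[2])/d[2])*1000,1)
print("line",at(xs.mean()+262,ys.mean()+100,.026)); print("cap",at(480,107,.16),at(480,107,.163))
```

```text
both (array([-0.33518051,  0.38210846]), array([-0.,  0.,  0., -0.])) (array([0.01325884]), array([ 44.8,  44.6, -44.4, -44.4]))
left (array([-0.33510384,  0.38202497]), array([-0.,  0.])) (array([0.01333297]), array([ 44.8, -44.5]))
right (array([-0.33525799,  0.38219278]), array([0., 0.])) (array([0.01318472]), array([ 44.6, -44.4]))
115.22222222222223 270.8888888888889 27 [[68, 41, 25], [69, 42, 26], [83, 37, 25], [118, 27, 20], [127, 22, 19], [127, 22, 20], [127, 20, 18], [127, 22, 19], [108, 27, 20], [79, 37, 24], [69, 42, 28], [68, 40, 25]]
line [-92.8  60.2  26. ]
cap [ 44.3  60.7 160. ] [ 43.2  60.6 163. ]
```

```bash
sed -i 's/\[-.1,.0445\]/[.058,.0445]/; s/else \[-.1\])/else [.058])/' bl.py
python3 - <<'E'
from bl import *
import pickle
c=pickle.load(open("w15.pkl","rb"))
z=lambda u,v:((u+.5)/2.5-.5+170,(v+.5)/2.5-.5)
for nm,E in (("both",[z(300,143.5),z(650,143),z(300,429),z(650,428)]),("left",[z(300,143.5),z(300,429)]),("right",[z(650,143),z(650,428)])):
    print(nm,blank(c,E),blank(c,E,.0445))
E
```

```text
both (array([0.0582805 , 0.04467846]), array([ 0.1, -0.1, -0. ,  0. ])) (array([0.05828412]), array([0.3, 0.1, 0.2, 0.2]))
left (array([0.05835626, 0.04473676]), array([0., 0.])) (array([0.0583611]), array([0.3, 0.3]))
right (array([0.05820474, 0.0446201 ]), array([0., 0.])) (array([0.05820715]), array([0.1, 0.1]))
```

The blank is square, centred at y=58.3 mm with the line measured at 60.2. I'll give one gentle nudge of about 1.7 mm.

>>> {"op": "arm_command", "data": {
  "deltas": [
    [0,0,0,-0.007,0.01,0,0.04],
    [0,0,0,-0.007,0.01,0.04,0.04],
    [0,0,0,0,0,0.045,0.04],
    [0,0,0,0,0,0.045,0.04],
    [0,0,0,0,0,0.045,0.04],
    [0,0,0,0,0,0.012,0.04],
    [0,0,0,0,0,0,0.04]
  ]
}}

```text
time_s: 13.5
ee_pos: [0.5324, 0.0316, 0.0216]
eef_rot: [-0.004, 0.652, 0.758, -0.006]
force: [0.2, 0.2, 0.9]
gripper_width: 0.0402
```

```bash
python3 -c "
from plan import *
show()"
```

```text
t 13.5 local mm [-29.4 -36.5  21.6] rot err [-0.81  0.03 -0.31] F [0.24 0.19 0.91] w 0.0402
```

>>> {"op": "arm_command", "data": {
  "deltas": [
    [-0.8,0,-0.3,0.008,0.003,0.003,0.04],
    [0,0,0,0.008,0,0,0.04],
    [0,0,0,0.008,0,0,0.04],
    [0,0,0,0.004,0,0,0.04],
    [0,0,0,0,0,0,0.04]
  ]
}}

```text
time_s: 14.12
ee_pos: [0.534, 0.0624, 0.0235]
eef_rot: [0.003, 0.65, 0.76, 0.003]
force: [-0.2, 0.3, 0.1]
gripper_width: 0.04
```

```bash
python3 q.py w16
```

```text
t 14.12 local mm [-23.   -6.3  23.5] rot err [0.47 0.05 0.06] F [-0.16  0.34  0.08] w 0.04
edges [(300, np.float64(261.5)), (320, np.float64(261.5)), (340, np.float64(261.5))]
blank y mm [58.1] [-0. -0.  0.]
```

Correcting z, x and rotation, then creeping forward.

>>> {"op": "arm_command", "data": {
  "deltas": [
    [0.4,0,0,0.003,-0.003,0.005,0.04],
    [0,0,0,0.003,0,0,0.04],
    [0,0,0,0,0,0,0.04]
  ]
}}

```text
time_s: 14.55
ee_pos: [0.5298, 0.0677, 0.0178]
eef_rot: [0.0, 0.65, 0.76, -0.0]
force: [-0.3, -0.1, -0.5]
gripper_width: 0.04
```

```bash
python3 q.py w17
```

```text
t 14.55 local mm [-26.4  -0.4  17.8] rot err [0.01 0.06 0.02] F [-0.3  -0.13 -0.5 ] w 0.04
edges [(300, np.float64(283.5)), (320, np.float64(283.5)), (340, np.float64(284.5))]
blank y mm [58.] [-0.1 -0.1  0.2]
```

>>> {"op": "arm_command", "data": {
  "deltas": [
    [0,0,0,0.002,0,0,0.04],
    [0,0,0,0.0015,0,0,0.04],
    [0,0,0,0.001,0,0,0.04],
    [0,0,0,0.001,0,0,0.04],
    [0,0,0,0,0,0,0.04]
  ]
}}

```text
time_s: 15.22
ee_pos: [0.529, 0.0733, 0.0178]
eef_rot: [0.0, 0.65, 0.76, -0.0]
force: [-0.4, -1.0, -0.1]
gripper_width: 0.04
```

```bash
python3 q.py w18
```

```text
t 15.22 local mm [-26.3   5.2  17.8] rot err [0.01 0.06 0.  ] F [-0.41 -1.   -0.08] w 0.04
edges [(300, np.float64(17.5)), (300, np.float64(294.5)), (320, np.float64(17.5)), (320, np.float64(294.5)), (340, np.float64(17.5)), (340, np.float64(294.5))]
blank y mm [60.1] [0.2 0.2 0.2 0.2 0.2 0.2]
```

Blank measured at 60.1 mm. Backing off and rising with the fingers shut.

>>> {"op": "arm_command", "data": {
  "deltas": [
    [0,0,0,-0.006,0,0,0.04],
    [0,0,0,-0.01,0,0,0.04],
    [0,0,0,-0.01,0,0,0.04],
    [0,0,0,0,0,-0.03,0.04],
    [0,0,0,0,0,-0.05,0.0],
    [0,0,0,0,0,-0.05,0.0],
    [0,0,0,0,0,-0.05,0],
    [0,0,0,0,0,-0.02,0],
    [0,0,0,0,0,0,0]
  ]
}}

```text
time_s: 16.4
ee_pos: [0.533, 0.0413, 0.223]
eef_rot: [0.0, 0.652, 0.758, -0.001]
force: [-0.5, 0.3, 0.0]
gripper_width: -0.0
```

Run:
```python
from bl import *
import pickle
show(); plan([44.5,60,215],2,0); c=imaging.capture("wrist"); pickle.dump(c,open("w19.pkl","wb")); 
cv2.imwrite("pics/w19z.png",cv2.resize(c["img"][0:230,170:480,::-1],None,fx=2.5,fy=2.5,interpolation=cv2.INTER_CUBIC))
```

```text
t 16.4 local mm [-27.3 -27.  223. ] rot err [-0.08  0.09 -0.21] F [-0.46  0.31  0.03] w -0.0
[-0.0383, 0.0426, -0.1028, 0.0437, 0.0358, 0.0039, 0.0] ,
[-0.0383, 0.0426, -0.1028, 0.0436, 0.0358, 0.0039, 0.0] ,
```

View pics/w19z.png

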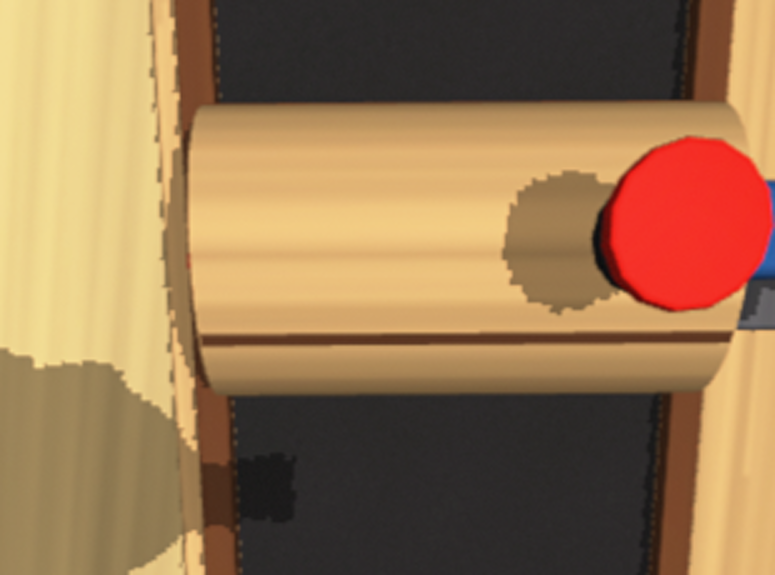

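Run:
```python
from bl import *
import pickle
c=pickle.load(open("w19.pkl","rb"))
z=lambda u,v:((u+.5)/2.5-.5+170,(v+.5)/2.5-.5)
for E in ([z(240,104),z(580,101),z(240,395.5),z(580,394)],[z(240,104),z(240,395.5)],[z(580,101),z(580,394)]):
    print(blank(c,E))
a=T[2]; Rm=np.array([[np.cos(a),np.sin(a),0],[-np.sin(a),np.cos(a),0],[0,0,1]])
def at(p,hh):
    C,d=ray("wrist",p); C=Rm@(C-np.r_[T[:2],0]); d=Rm@d; return np.round((C+d*(hh-C[2])/d[2])*1000,1)
print("line",at(z(188,262),.026),"cap",at(z(690,224),.16))
```

```text
(array([0.05994603, 0.04473803]), array([-0.2,  0.2,  0. , -0. ]))
(array([0.05984003, 0.04466711]), array([-0.,  0.]))
(array([0.06005202, 0.04480884]), array([ 0., -0.]))
line [-95.   59.7  26. ] cap [ 43.9  60.6 160. ]
```

The blank is now at y=59.9 with the line at 59.7, and it is square. Next I'll move above the cap.

>>> {"op": "arm_command", "data": {
  "deltas": [
    [0,0,-0.2,0.044,0.036,0.002,0],
    [0,0,0,0.044,0.036,0.002,0],
    [0,0,0,0,0,0,0]
  ]
}}

```text
time_s: 16.82
ee_pos: [0.5912, 0.1398, 0.2123]
eef_rot: [-0.002, 0.651, 0.759, -0.004]
force: [-0.2, -1.2, -0.8]
gripper_width: -0.0001
```

```bash
cat > s.py <<'E'
import sys,cv2
from plan import *
from station import imaging
show(); c=imaging.capture("scene"); cv2.imwrite(f"pics/{sys.argv[1]}.png",cv2.resize(c["img"][190:310,270:420,::-1],None,fx=5,fy=5,interpolation=cv2.INTER_CUBIC))
E
python3 s.py s20; python3 -c "
from plan import *
plan([44,60.5,195],1,0)"
```

```text
t 16.82 local mm [ 45.4  61.3 212.3] rot err [-0.47  0.12 -0.18] F [-0.24 -1.16 -0.82] w -0.0001
[-0.4559, 0.1497, -0.2319, 0.0005, -0.0004, 0.018, 0.0] ,
```

View pics/s20.png

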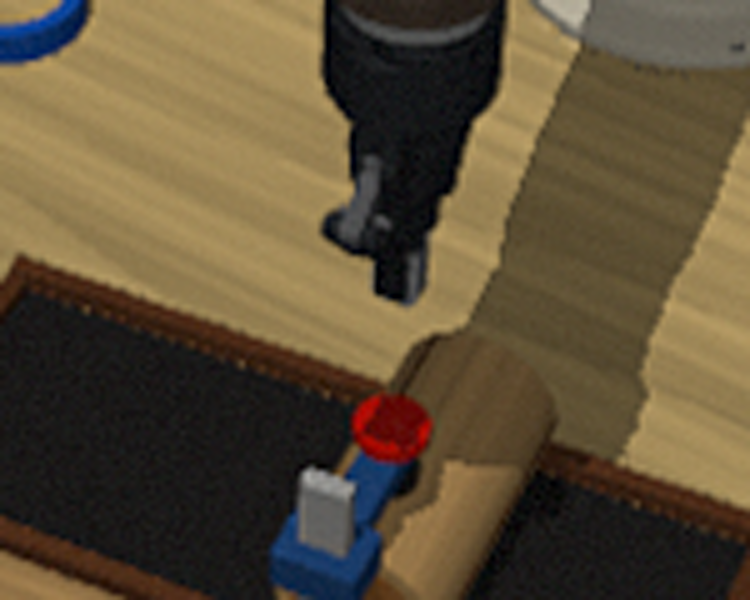

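>>> {"op": "arm_command", "data": {
  "deltas": [
    [-0.4,0,-0.2,0,0,0.015,0],
    [0,0,0,0,0,0.015,0],
    [0,0,0,0,0,0.015,0],
    [0,0,0,0,0,0.01,0],
    [0,0,0,0,0,0,0]
  ]
}}

```text
time_s: 17.5
ee_pos: [0.5874, 0.1329, 0.1539]
eef_rot: [-0.0, 0.652, 0.758, -0.003]
force: [0.2, -0.5, 0.7]
gripper_width: -0.0
```

```bash
python3 s.py s21; python3 -c "
from plan import *
plan([44,60.5,150],1,0)"
```

```text
t 17.5 local mm [ 40.6  55.1 153.9] rot err [-0.27  0.22 -0.23] F [ 0.16 -0.48  0.7 ] w -0.0
[-0.2277, 0.2183, -0.2316, 0.0054, 0.0032, 0.0045, 0.0] ,
```

View pics/s21.png

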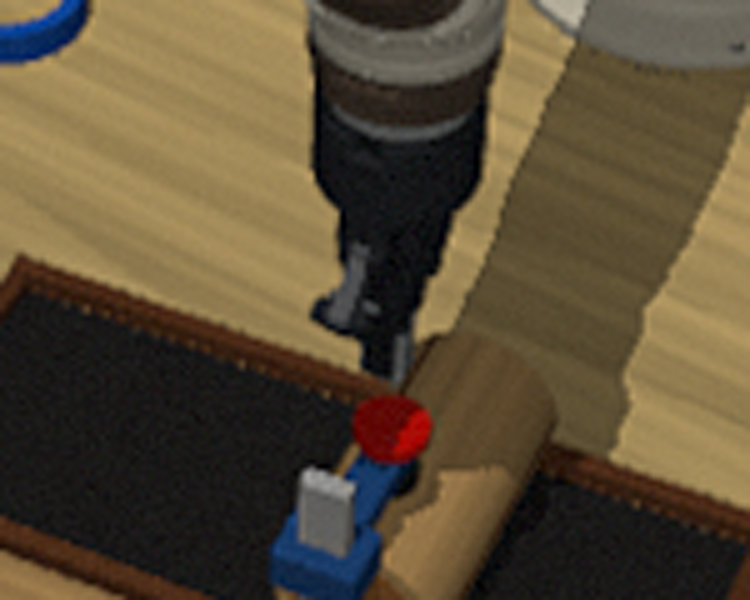

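>>> {"op": "arm_command", "data": {
  "deltas": [
    [-0.2,0.2,-0.2,0.005,0.003,0.005,0],
    [0,0,0,0,0,0.006,0],
    [0,0,0,0,0,0.006,0],
    [0,0,0,0,0,0.003,0],
    [0,0,0,0,0,0,0]
  ]
}}

```text
time_s: 18.18
ee_pos: [0.5905, 0.1388, 0.1342]
eef_rot: [0.0, 0.65, 0.76, 0.001]
force: [0.6, 0.5, 0.3]
gripper_width: 0.0002
```

```bash
python3 s.py s22; python3 -c "
from plan import *
plan([44,60.5,125],1,0)"
```

```text
t 18.18 local mm [ 44.5  60.4 134.2] rot err [ 0.08  0.   -0.  ] F [0.6  0.46 0.29] w 0.0002
[0.0912, -0.0004, -0.0019, 0.0001, -0.0006, 0.0094, 0.0] ,
```

View pics/s22.png

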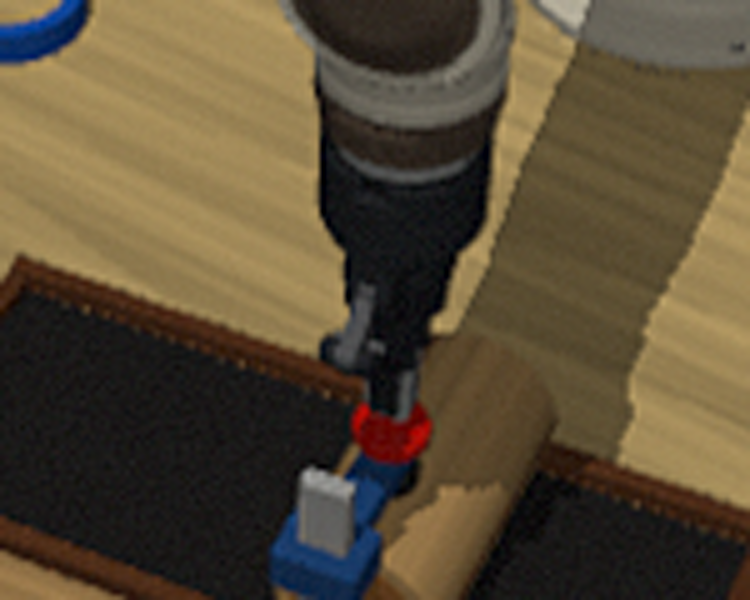

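The fingertips are centred over the cap, with 5-10 mm left. Feeling down.

>>> {"op": "arm_command", "data": {
  "deltas": [
    [0,0,0,0,0,0.002,0],
    [0,0,0,0,0,0.002,0],
    [0,0,0,0,0,0.002,0]
  ]
}}

```text
time_s: 18.6
ee_pos: [0.5908, 0.1388, 0.1285]
eef_rot: [0.001, 0.65, 0.76, 0.001]
force: [0.1, -0.3, 0.8]
gripper_width: -0.0003
```

>>> {"op": "arm_command", "data": {
  "deltas": [
    [0,0,0,0,0,0.002,0],
    [0,0,0,0,0,0.002,0]
  ]
}}

```text
time_s: 18.85
ee_pos: [0.5908, 0.1388, 0.1243]
eef_rot: [0.001, 0.65, 0.76, 0.001]
force: [-1.3, 0.3, 5.6]
gripper_width: 0.0001
```

Contact with the cap at TCP z=0.124. The pad should have about 17 mm to travel.

>>> {"op": "arm_command", "data": {
  "deltas": [
    [0,0,0,0,0,0.002,0],
    [0,0,0,0,0,0.002,0],
    [0,0,0,0,0,0.002,0]
  ]
}}

```text
time_s: 19.23
ee_pos: [0.5909, 0.1388, 0.1203]
eef_rot: [0.001, 0.65, 0.76, 0.002]
force: [-1.7, -1.0, 4.8]
gripper_width: -0.0003
```

```bash
python3 -c "
from plan import *
show()"
```

```text
t 19.23 local mm [ 45.   60.4 120.3] rot err [ 0.27 -0.01 -0.01] F [-1.65 -1.04  4.79] w -0.0003
```

>>> {"op": "arm_command", "data": {
  "deltas": [
    [0,0,0,0,0,0.002,0],
    [0,0,0,0,0,0.002,0],
    [0,0,0,0,0,0.002,0],
    [0,0,0,0,0,0.002,0]
  ]
}}

```text
time_s: 19.73
ee_pos: [0.591, 0.1389, 0.1153]
eef_rot: [0.002, 0.65, 0.76, 0.003]
force: [-1.5, -0.3, 5.3]
gripper_width: 0.0003
```

```bash
python3 -c "
from plan import *
show()"
```

```text
t 19.73 local mm [ 45.1  60.4 115.3] rot err [ 0.46 -0.03 -0.  ] F [-1.48 -0.31  5.32] w 0.0003
```

>>> {"op": "arm_command", "data": {
  "deltas": [
    [0.3,0,0,0,0,0.002,0],
    [0,0,0,0,0,0.002,0],
    [0,0,0,0,0,0.002,0]
  ]
}}

```text
time_s: 20.1
ee_pos: [0.591, 0.1388, 0.1115]
eef_rot: [0.001, 0.65, 0.76, 0.002]
force: [-2.0, -1.1, 5.9]
gripper_width: -0.0002
```

```bash
python3 -c "
from plan import *
show()"
```

```text
t 20.1 local mm [ 45.   60.4 111.5] rot err [ 0.27 -0.04 -0.01] F [-2.02 -1.09  5.93] w -0.0002
```

>>> {"op": "arm_command", "data": {
  "deltas": [
    [0,0,0,0,0,0.001,0],
    [0,0,0,0,0,0.001,0]
  ]
}}

```text
time_s: 20.35
ee_pos: [0.591, 0.1389, 0.1109]
eef_rot: [0.002, 0.65, 0.76, 0.003]
force: [-2.3, 0.4, 5.9]
gripper_width: -0.0001
```

```bash
python3 s.py s23
```

```text
t 20.35 local mm [ 45.   60.4 110.9] rot err [ 0.35 -0.04 -0.  ] F [-2.33  0.36  5.93] w -0.0001
```

View pics/s23.png

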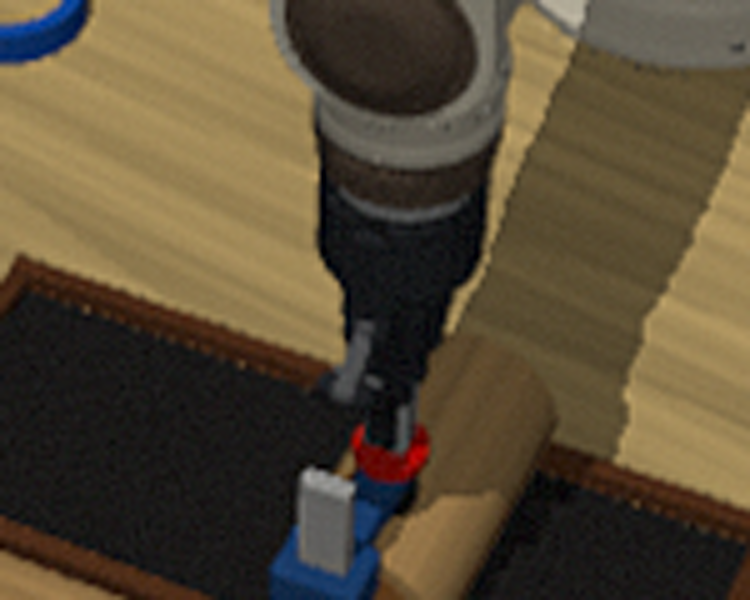

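The cap has come down with the arm. Continuing in small steps.

>>> {"op": "arm_command", "data": {
  "deltas": [
    [0,0,0,0,0,0.0015,0],
    [0,0,0,0,0,0.0015,0]
  ]
}}

```text
time_s: 20.65
ee_pos: [0.5911, 0.1389, 0.1094]
eef_rot: [0.002, 0.65, 0.76, 0.003]
force: [-2.4, -0.6, 5.6]
gripper_width: 0.0002
```

>>> {"op": "arm_command", "data": {
  "deltas": [
    [0,0,0,0,0,0.0015,0],
    [0,0,0,0,0,0.0015,0]
  ]
}}

```text
time_s: 20.9
ee_pos: [0.5911, 0.1389, 0.108]
eef_rot: [0.003, 0.65, 0.76, 0.004]
force: [-2.4, -1.3, 5.2]
gripper_width: -0.0001
```

>>> {"op": "arm_command", "data": {
  "deltas": [
    [0.3,0,0,0,0,0.0015,0],
    [0,0,0,0,0,0.0015,0]
  ]
}}

```text
time_s: 21.15
ee_pos: [0.591, 0.1389, 0.1064]
eef_rot: [0.001, 0.65, 0.76, 0.002]
force: [-1.9, -0.5, 5.5]
gripper_width: 0.0
```

>>> {"op": "arm_command", "data": {
  "deltas": [
    [0,0,0,0,0,0.0015,0]
  ]
}}

```text
time_s: 21.28
ee_pos: [0.591, 0.1389, 0.1057]
eef_rot: [0.001, 0.65, 0.76, 0.003]
force: [-1.7, -0.4, 5.6]
gripper_width: -0.0003
```

>>> {"op": "arm_command", "data": {
  "deltas": [
    [0,0,0,0,0,0.0015,0]
  ]
}}

```text
time_s: 21.4
ee_pos: [0.5911, 0.1389, 0.1051]
eef_rot: [0.002, 0.65, 0.76, 0.003]
force: [-3.0, -1.9, 10.5]
gripper_width: -0.0003
```

>>> {"op": "arm_command", "data": {
  "deltas": [
    [0,0,0,0,0,0.0015,0]
  ]
}}

```text
time_s: 21.52
ee_pos: [0.5911, 0.1389, 0.1051]
eef_rot: [0.002, 0.65, 0.76, 0.004]
force: [-4.8, -0.7, 13.4]
gripper_width: -0.0001
```

>>> {"op": "arm_command", "data": {
  "deltas": [
    [0,0,0,0,0,0.0015,0]
  ]
}}

```text
time_s: 21.65
ee_pos: [0.5912, 0.1389, 0.1051]
eef_rot: [0.003, 0.65, 0.76, 0.004]
force: [-5.0, -0.7, 9.8]
gripper_width: 0.0
```

The pad bears on the blank: force rose to 10-13 N and z stopped. One slightly firmer step, to about 16 N.

>>> {"op": "arm_command", "data": {
  "deltas": [
    [0,0,0,0,0,0.002,0]
  ]
}}

```text
time_s: 21.78
ee_pos: [0.5913, 0.1389, 0.1051]
eef_rot: [0.003, 0.65, 0.76, 0.005]
force: [-5.4, -1.1, 13.8]
gripper_width: 0.0
```

>>> {"op": "arm_command", "data": {
  "deltas": [
    [0,0,0,0,0,0.002,0]
  ]
}}

```text
time_s: 21.9
ee_pos: [0.5913, 0.139, 0.1051]
eef_rot: [0.004, 0.65, 0.76, 0.006]
force: [-6.8, -1.0, 13.2]
gripper_width: 0.0004
```

>>> {"op": "arm_command", "data": {
  "deltas": [
    [0.3,0,0,0,-0.0005,0.003,0]
  ]
}}

```text
time_s: 22.02
ee_pos: [0.5912, 0.1389, 0.105]
eef_rot: [0.003, 0.65, 0.76, 0.005]
force: [-6.7, -1.4, 21.9]
gripper_width: -0.0001
```

```bash
python3 -c "
from plan import *
show()"
```

```text
t 22.02 local mm [ 45.3  60.5 105. ] rot err [ 0.65 -0.11 -0.01] F [-6.65 -1.45 21.87] w -0.0001
```

22 N total is about 16 N on the pad after arm friction, enough for full pinning. Releasing straight up.

>>> {"op": "arm_command", "data": {
  "deltas": [
    [0,0,0,0,0,-0.001,0],
    [0,0,0,0,0,-0.003,0],
    [0,0,0,0,0,-0.01,0],
    [0,0,0,0,0,-0.03,0],
    [0,0,0,0,0,-0.04,0],
    [0,0,0,0,0,-0.04,0],
    [0,0,0,-0.04,-0.03,0,0],
    [0,0,0,-0.04,-0.03,0,0],
    [0,0,0,0,0,0,0]
  ]
}}

```text
time_s: 23.15
ee_pos: [0.5425, 0.0484, 0.2346]
eef_rot: [0.004, 0.65, 0.76, 0.005]
force: [0.8, 0.1, 0.3]
gripper_width: -0.0001
```

```bash
python3 - <<'E'
from bl import *
import pickle
show(); c=imaging.capture("wrist"); pickle.dump(c,open("w24.pkl","wb")); 
cv2.imwrite("pics/w24z.png",cv2.resize(c["img"][0:230,170:480,::-1],None,fx=2.5,fy=2.5,interpolation=cv2.INTER_CUBIC))
E
python3 s.py s24
```

```text
t 23.15 local mm [-16.8 -21.4 234.6] rot err [ 0.72 -0.07  0.08] F [0.81 0.08 0.32] w -0.0001
t 23.2 local mm [-16.1 -20.5 234.2] rot err [ 0.71 -0.09  0.12] F [-0.1   0.49 -0.38] w 0.0
```

View pics/w24z.png

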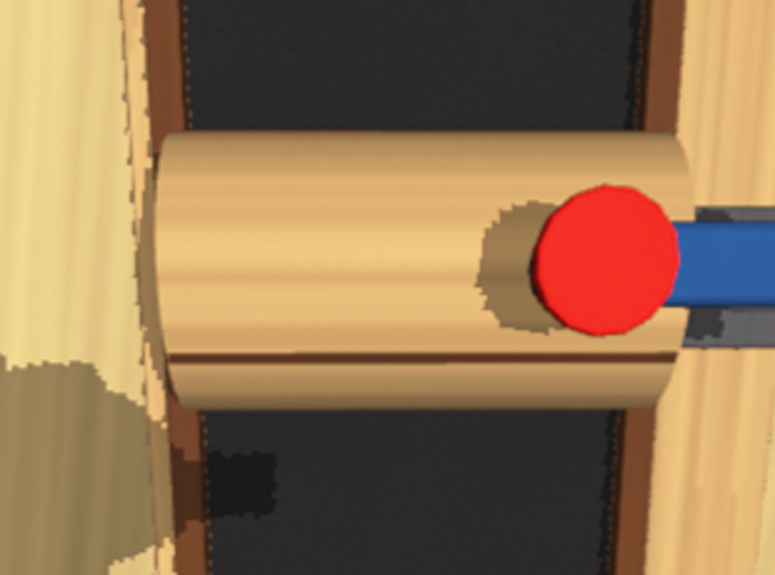

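View pics/s24.png

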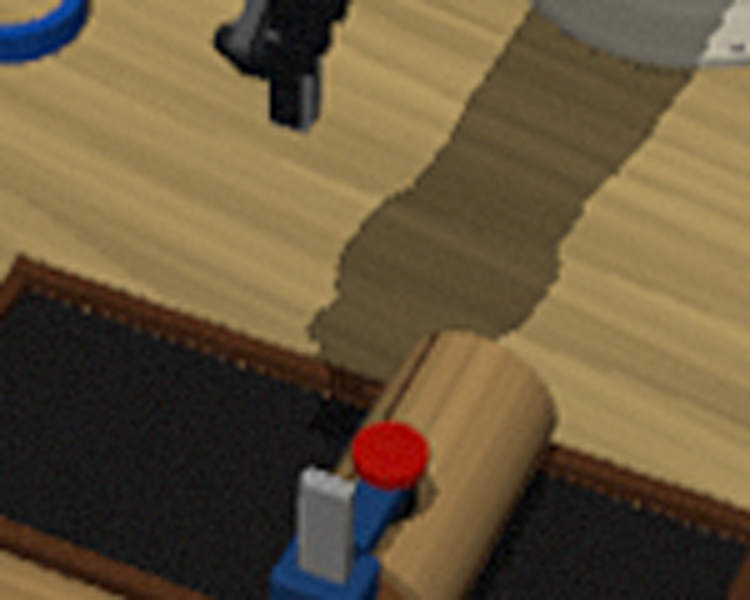

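Run:
```python
from bl import *
import pickle
c=pickle.load(open("w24.pkl","rb"))
z=lambda u,v:((u+.5)/2.5-.5+170,(v+.5)/2.5-.5)
for E in ([z(200,132.5),z(500,131.5),z(200,409.5),z(500,409)],[z(200,132.5),z(200,409.5)],[z(500,131.5),z(500,409)]):
    print(blank(c,E))
a=T[2]; Rm=np.array([[np.cos(a),np.sin(a),0],[-np.sin(a),np.cos(a),0],[0,0,1]])
C,d=ray("wrist",z(607,260)); C=Rm@(C-np.r_[T[:2],0]); d=Rm@d; print("cap",np.round((C+d*(.142-C[2])/d[2])*1000,1))
```

```text
(array([0.05995346, 0.04448428]), array([-0.3,  0.3,  0.1, -0.1]))
(array([0.05976795, 0.04439464]), array([ 0., -0.]))
(array([0.06013895, 0.04457371]), array([-0., -0.]))
cap [ 43.5  60.6 142. ]
```

```bash
python3 -c "
from station import close_job
print(close_job())"
```

```text
the job is handed in; nothing more can be done
None
```

I rolled the blank onto the red line with light pushes from the two partly open fingers, then pressed the red cap until the pad bore on it. I handed the job in after about 23 s, with the arm clear of everything.

**Position:** after pressing, the blank's centre measures 60.0 mm along the roll-way, against 60 mm given for the line (59.7 to 60.2 mm in my images). The two points I checked along its length agree within 0.4 mm, so it lies square. The first push left it about 2 mm short, so I gave it one more gentle nudge.

**Pressing:** the cap moved down at about 5.5 N. The pad met the blank with the cap about 19 mm lower, in line with the roughly 17 mm expected. I ended the press at a peak of about 22 N on the cap, then lifted straight off. The cap stayed down and the blank did not move. I did not test the pinning force itself.

**What disagreed:**
- **Fingertips:** they sit about 35 to 40 mm behind the stated TCP, by both the images and the contact forces.
- **First contact:** because of that, the fingers first touched high on the blank, at about 7 N upward and 4 N sideways. I backed off and lowered the gripper before pushing.
- **Press force:** the last step was firmer than I planned (about 16 N). I saw no mark on the blank, though the pictures could miss a faint one.

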